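# Clear the biscuit pieces, then bring the honey jar round and hold the caddy

## Robot

A 6-joint arm with a two-finger parallel gripper is mounted at the origin on a cart in front of the work surface, level with it; the furniture and walls round the work are solid. World frame = base frame: x ahead of the robot, y to its left, z up, the work surface at z = 0. Lengths are in m, angles in rad, forces in N, time in s.
With the tool pointing down it reaches from about 0.375 to 0.975 m from the base axis. Payload 3.8 kg.
Tool frame: the origin (TCP) lies on the centre line of the jaws, within the pads' length; the fingertips stand 17 mm ahead of it and the grasp point (between the pads) lies 2 mm behind it (bot.tip_extent is the distance from the TCP to the fingertips, in m); z points along the fingers, y is the line along which they close (so a half turn about z gives the same grasp; the last joint's range is limited). The gripper opens to 85 mm and grips with 20 to 120 N. Pads are 22 mm wide; open, the fingers measure 114 mm over their backs; the gripper's body (76 mm by 85 mm) begins 54 mm behind the grasp point. The pads swing forward as they close: fully open they stand 13 mm farther back than shut.
Start: joints at [-1.383, 0.264, 1.604, -0, 1.274, -0.037], TCP at [0.15, -0.658, 0.248] pointing down, gripper open.
Joint ranges: [-2.63, 2.63], [-0.94, 2.18], [0.31, 2.57], [-1.31, 4.45], [0, 2.66], [-2.55, 2.55]. Speed limits (rad/s): [2.57, 2.57, 3.14, 3.14, 3.14, 3.14].

## Interface

Orientations are given as a rotation vector (axis times angle).
In Python, from workcell import readout, read_camera, finish_job, bot gives the robot as it stands.
- The arm moves only by the tool jog_arm, never from a script. Its argument "deltas" is one flat list of numbers, 7 for each row, row after row: the shift along the tool's x, y, z in m, then the turn, a rotation vector about the tool's x, y, z in degrees, then the gripper command: -1 is shut, 1 is fully open, values between are in proportion. A call has 1 to 8 rows; each row is the pose to reach, as a shift and turn from the pose commanded when the call began, along the tool's axes at that moment; what a row does not reach only later rows make up. A row lasts 1/10 s, in which the tool goes at most 50 mm and 8.59 degrees, less where a joint would pass 70% of its speed; a pose out of reach is approached as far as the arm can. A call with a gripper value outside its range is refused whole. The fingers move at their own pace and stop on an object; "squeeze" is the grip in N (left out, the last holds). Time passes only in rows, so rows that repeat a pose let the fingers close. It gives the time, the measured TCP pose, the force, the opening and the grip force at its end, in the units of the state.
- readout.read_state(): the state, without advancing time (a new reading comes with each control period).
- read_camera(name): name is "scene" or "top" or "wrist"; returns a dict with "color" (480x640x3 uint8, blue, green, red), "fx", "fy", "cx", "cy" (pixels), "origin" and "attitude" of the camera in the world. Camera axes: x right, y down, z forward; pixel columns grow to the right and rows downward; lengths in m; the calibration is good to about 2 mm. A picture is of the moment at which its call begins. There is no depth.
- finish_job(): hands the job in; it is judged then, once.
The state is a dict: "time": time; "q": joint angles; "joint_vel": joint speeds; "joint_torque": joint torques, N m; "tool_pos": TCP position; "tcp_rot": TCP orientation; "wrist_force": force on the tool from outside, world axes, zero at the start; "torque": the same for the moment, N m; "width": opening from 0.0 (shut) to 1.0 (fully open); "grip_force": force on a finger pad.
Only numpy, scipy, OpenCV 4.12 (cv2) and the standard library are available. Lean on these libraries where they do the work, as an engineer would, in place of code of your own. Each camera call takes 0.05 s, during which the arm holds its last target. There are 200 camera calls.

## Task

Broken biscuit lies on the worktop against the right-hand side of the revolving square caddy, where the tray's corners would run over it: pick up the bench brush, sweep all three pieces clear of the circle that the corners turn in, and lay the brush down on the worktop, also clear of that circle. Only then turn the caddy by the square knob on top until the squat, broad honey jar stands at the very front, on the side of the worktop's front edge (towards the robot). Finish still gripping the knob, holding the caddy still with the honey jar at the front so that it can be lifted out; touch the pieces only with the brush and leave everything else standing where it is.

Things in the scene. Friction and masses are not known exactly. Their poses are not given: they have to be found in the camera images.
- caddy_foot: the round dark steel foot, 124 mm across, fixed on the worktop under the revolving caddy; origin on the caddy's turning axis at worktop height; its axes are the world's, so its -x is the front (towards the robot and the worktop's front edge)
- caddy (a joint): turn of the caddy on its foot, rad, 0 at the start, growing anticlockwise seen from above; turns freely either way by more than a half turn, light friction (0.1 N m), no detents and no spring
- caddy_knob: the square wooden knob that turns the caddy: 32 x 32 mm and 36 mm tall with rounded edges, on a 16 mm steel stem on the turning axis; origin at its centre, 188 mm above the worktop; its x and y axes are square to its faces and to the tray's sides.
- caddy_tray (a point): on the turning axis at the bay floor, 16 mm above the worktop; x and y square to the tray's sides. Square wooden tray, 174 x 174 mm, from 10 to 56 mm above the worktop (corner beads to 67 mm), corners 122 mm from the axis, parted by a cross into four bays 78 mm wide; bay centres on its diagonals, 59 mm from the axis. At the start its sides are within 15 degrees of the world axes
- honey_jar: the honey jar: squat and broad with a wide flat lid, 61 mm across and 89 mm tall, standing loose in one bay of the caddy; origin at the centre of its underside. Which bay it stands in varies
- spice_a: a tall slim spice jar, 44 mm across and 104 mm tall, standing loose in one bay of the caddy; origin at the centre of its underside
- spice_b: a tall slim spice jar, 40 mm across and 108 mm tall, standing loose in one bay of the caddy; origin at the centre of its underside
- spice_c: a tall slim spice jar, 41 mm across and 107 mm tall, standing loose in one bay of the caddy; origin at the centre of its underside
- piece0: a ragged broken piece of chocolate-topped biscuit, about 24 x 19 x 16 mm, loose on the worktop close along the right-hand side of the caddy's tray; origin at the centre of its underside
- piece1: a ragged broken piece of chocolate-topped biscuit, about 24 x 19 x 16 mm, loose on the worktop close along the right-hand side of the caddy's tray; origin at the centre of its underside
- piece2: a ragged broken piece of chocolate-topped biscuit, about 24 x 19 x 16 mm, loose on the worktop close along the right-hand side of the caddy's tray; origin at the centre of its underside
- brush: wooden bench brush, about 110 g, standing on its bristles, handle level; +x runs from handle to head. Origin at worktop level where head and handle meet. Head from x = 0 to 82 mm, 24 mm wide, 41 mm tall, its lower 26 mm stiff bristles. Handle from x = 0 to -114 mm. It balances over the head
- brush_grip (a point): where to grip the brush: on its handle, 30 mm behind the head, 35 mm above the worktop when the brush stands; axes as the brush's; the handle here is 20 mm wide (along y) and 20 mm thick
- biscuit_packet: flat biscuit packet, 80 x 185 x 11 mm, lying on the worktop; a bystander; origin under its centre
- tuna_tin: flat round tin, 86 mm across, 40 mm tall; a bystander; origin under its centre
- tomato_tin: upright round tin, 57 mm across, 72 mm tall; a bystander; origin under its centre

How it is judged:
By the outcome, as a careful person would: the job done as asked, in the order asked, and still so for the second after the job is handed in, while the arm keeps its last pose, push and grip.
It also fails if it takes over 58 s, if anything falls off the work surface, if the arm or the gripper's body presses on something with over 40 N, if the wrist force passes 120 N, or if a joint passes its speed limit or range.

## Working session

There is one attempt and no reset: what is moved stays moved. The work goes in short steps, Python scripts to look and compute and a tool call to move; the robot and the scene stay as the last step left them, time stands still between calls to the robot, and variables do not carry over. Pictures are saved under pics/ and viewed, at most 10 in all, crops included, and the job is handed in when it is done.

Besides the shell and the picture viewer there is one more tool, called after ">>>" by a JSON object that holds its "op" and its "data". jog_arm: Moves the arm, as the interface text tells. Its arguments: {"type":"object","properties":{"deltas":{"type":"array"},"squeeze":{"type":"number"}},"required":["deltas"]}

```bash
mkdir -p pics; ls
cat > h.py <<'E'
import numpy as np, cv2
from scipy.spatial.transform import Rotation as R
from workcell import readout, read_camera, finish_job, bot
def att(c):
    a=np.array(c["attitude"],float)
    return a if a.shape==(3,3) else R.from_rotvec(a).as_matrix() if a.size==3 else R.from_quat(a).as_matrix()
def ray(c,u,v):
    return att(c)@np.array([(u-c["cx"])/c["fx"],(v-c["cy"])/c["fy"],1])
def onz(c,u,v,z):
    o=np.array(c["origin"]);d=ray(c,u,v);return (o+d*(z-o[2])/d[2])[:2]
def px(c,p):
    q=att(c).T@(np.array(p)-np.array(c["origin"]));return np.array([c["fx"]*q[0]/q[2]+c["cx"],c["fy"]*q[1]/q[2]+c["cy"]])
E
python3 - <<'E'
from h import *
for n in("top","scene"):
    c=read_camera(n);cv2.imwrite(f"pics/{n}0.png",c["color"]);print(n,c["origin"],c["attitude"],c["fx"],c["fy"],c["cx"],c["cy"])
s=readout.read_state();print(s)
E
```

```text
pics
top [0.35612461 0.03136828 1.50009139] [-2.18298429  2.14738875 -0.15499709] 610.1204285431926 610.1204285431926 323.2779064382682 253.51571942700326
scene [-0.15727499 -0.66164257  0.7533332 ] [-2.00128783  0.81465491 -0.46771847] 530.7891417320291 530.7891417320291 321.8540957428249 235.12622101951587
{'time': 0.1, 'q': array([-1.38289455e+00,  2.64715431e-01,  1.60527697e+00, -1.71785084e-05,
        1.27369785e+00, -3.68832284e-02]), 'joint_vel': array([-4.78050867e-04, -1.68316943e-03, -2.56308902e-03, -1.90630633e-03,
       -4.56730275e-05,  8.35148876e-04]), 'joint_torque': array([ 1.37360198e-04, -5.16707754e+01, -3.68588734e+01, -4.13576595e-05,
        6.27800226e-03, -2.16228460e-05]), 'tool_pos': array([ 0.1503389 , -0.65738451,  0.24703979]), 'tcp_rot': array([-3.11969302e+00, -3.52121970e-01,  2.74097307e-04]), 'wrist_force': array([-0.05422299,  0.76165277,  0.1207551 ]), 'torque': array([0.03822968, 0.02307961, 0.02092277]), 'grip_force': 0.0, 'width': 1.0031160378008879}
```

View pics/top0.png

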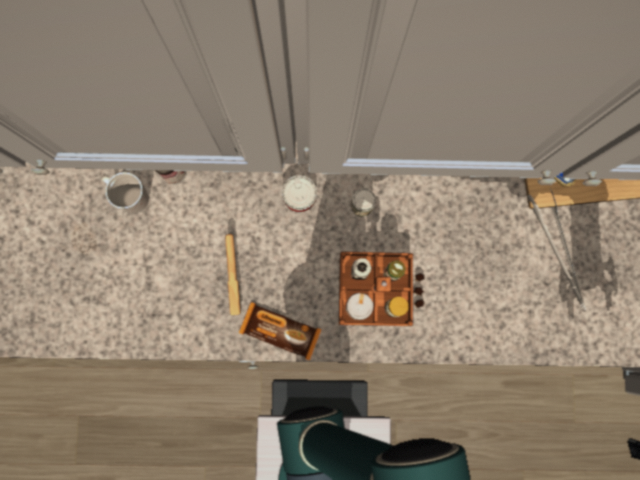

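View pics/scene0.png

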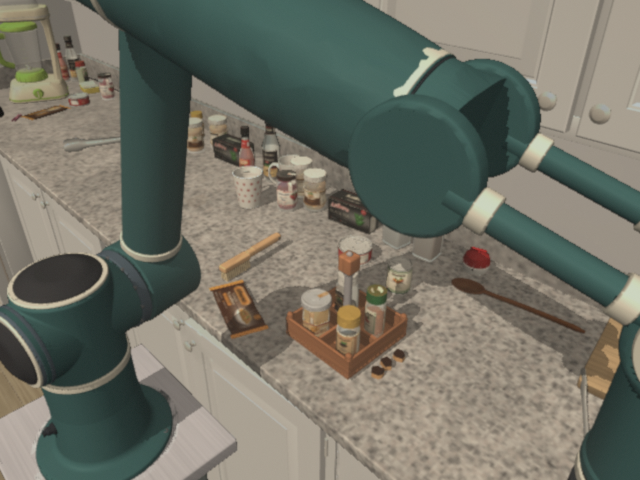

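Run:
```python
from h import *
c=read_camera("top");im=c["color"]
a=cv2.resize(im[240:340,325:435],None,fx=5,fy=5,interpolation=cv2.INTER_CUBIC)
b=cv2.resize(im[215:325,210:260],None,fx=4.5,fy=4.5,interpolation=cv2.INTER_CUBIC)
o=np.zeros((510,800,3),np.uint8);o[:500,:550]=a;o[:495,560:785]=b
cv2.imwrite("pics/crop1.png",o)
for u,v in((340,253),(412,253),(413,325),(341,325)):print(onz(c,u,v,.056))
```

```text
[ 0.53964048 -0.03325825]
[ 0.54268396 -0.20563567]
[ 0.3715753 -0.207504 ]
[ 0.36895812 -0.03763311]
```

View pics/crop1.png

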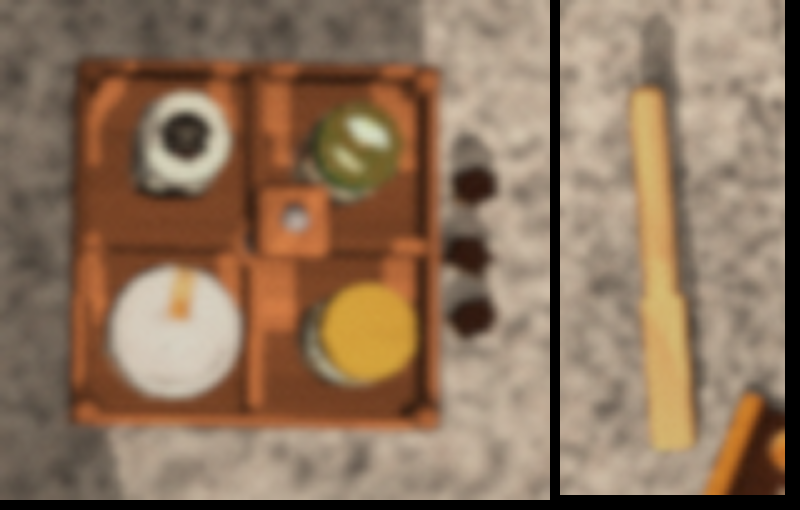

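```bash
cat >> h.py <<'E'
def brush(c,im,box):
    x0,y0,x1,y1=box
    hsv=cv2.cvtColor(im[y0:y1,x0:x1],cv2.COLOR_BGR2HSV)
    m=cv2.inRange(hsv,(10,90,110),(30,255,255))
    n,l,s,ce=cv2.connectedComponentsWithStats(m);k=1+np.argmax(s[1:,4])
    v,u=np.nonzero(l==k)
    return np.array([onz(c,a+x0,b+y0,.041) for a,b in zip(u,v)])
def pieces(c,box,z=.012):
    x0,y0,x1,y1=box
    im=cv2.resize(c["color"][y0:y1,x0:x1],None,fx=4,fy=4,interpolation=cv2.INTER_CUBIC)
    m=cv2.inRange(im,(0,0,0),(45,50,80))
    n,l,s,ce=cv2.connectedComponentsWithStats(m)
    return [(onz(c,x0+(ce[k][0]+.5)/4-.5,y0+(ce[k][1]+.5)/4-.5,z).round(4),s[k,4]) for k in range(1,n) if s[k,4]>250]
E
python3 - <<'E'
from h import *
c=read_camera("top");im=c["color"]
P=brush(c,im,(215,222,245,318))
m=P.mean(0);d=np.linalg.svd(P-m)[2][0]; d=d if d[0]<0 else -d
t=(P-m)@d;n=(P-m)@[-d[1],d[0]]
print("brush",m,d,np.degrees(np.arctan2(d[1],d[0])),"ends",m+d*t.min(),m+d*t.max(),np.ptp(t))
for a in np.arange(t.min(),t.max(),.02):
    k=(t>=a)&(t<a+.02);print(round(a-t.min(),3),np.ptp(n[k]).round(4),n[k].mean().round(4))
print(pieces(c,(413,262,432,320)))
# knob corners top z=.206, crop->px
f=lambda x,y:(325+(x+.5)/5-.5,240+(y+.5)/5-.5)
for p in((258,187),(329,184),(331,256),(262,258)):print("knob",onz(c,*f(*p),.206))
print("kc",onz(c,*f(295,221),.206),"honey",onz(c,*f(175,332),.089))
K=[onz(c,*f(*p),.056) for p in((75,62),(436,68),(439,427),(75,427))]
print(K,np.mean(K,0))
for i in range(4):e=K[(i+1)%4]-K[i];print(np.degrees(np.arctan2(e[1],e[0]))%90,np.hypot(*e))
E
```

```text
brush [0.48141826 0.22384666] [-0.99358506 -0.11308722] -173.50668905295873 ends [0.58535848 0.23567686] [0.39049131 0.2134976 ] 0.19612530390243432
0.0 0.0201 -0.0002
0.02 0.0221 0.0003
0.04 0.0215 -0.0001
0.06 0.0206 -0.0
0.08 0.0218 0.0001
0.1 0.0239 0.0003
0.12 0.0267 -0.0004
0.14 0.027 0.0002
0.16 0.0263 -0.0002
0.18 0.0263 0.0001
[(array([ 0.4902, -0.2305]), np.int32(562)), (array([ 0.4565, -0.2268]), np.int32(640)), (array([ 0.4261, -0.2292]), np.int32(609))]
knob [ 0.47038658 -0.10435177]
knob [ 0.47218261 -0.13467927]
knob [ 0.44147979 -0.13557854]
knob [ 0.44014551 -0.10618906]
kc [ 0.45613287 -0.1201963 ] honey [ 0.41290015 -0.07852451]
[array([ 0.54203028, -0.0322741 ]), array([ 0.54219305, -0.20515438]), array([ 0.37155344, -0.20608527]), array([ 0.36890735, -0.03433759])] [ 0.45617103 -0.11946283]
0.053943640694271267 0.17288036236601004
0.3125604390551757 0.17064215093785226
0.8826781222108764 0.17176806302845066
0.6828883472833578 0.17313523535449687
```

```bash
cat >> h.py <<'E'
def go(x,y,z,yaw,ref=None):
    "delta row from present pose (or ref=(x,y,z,yaw)) to the down-pointing pose with tool x at yaw deg"
    D=lambda w:R.from_euler("z",w,degrees=True)*R.from_euler("x",180,degrees=True)
    if ref is None:
        s=readout.read_state();p=s["tool_pos"];r=R.from_rotvec(s["tcp_rot"])
    else: p=np.array(ref[:3]);r=D(ref[3])
    print("d",np.round(r.inv().apply(np.array([x,y,z])-p)*1000,1),"mm rot",np.round(np.degrees((r.inv()*D(yaw)).as_rotvec()),2))
E
python3 - <<'E'
from h import *
print(bot.tip_extent)
A=(.38,-.33,.32,72);B=(.44,0,.32,130);C=(.5018,.2262,.12,186.5)
go(*A);go(*B,A);go(*C,B)
E
```

```text
0.017
d [ 296.9 -268.3  -72.2] mm rot [-7.000e-02 -5.000e-02 -5.912e+01]
d [332.4 -44.9  -0. ] mm rot [ -0.   0. -58.]
d [133.6 192.7 200. ] mm rot [  0.    0.  -56.5]
```

>>> {"op": "jog_arm", "data": {"deltas": [0.297,-0.268,-0.072,0,0,-59,0,0.297,-0.268,-0.072,0,0,-59,0,0.297,-0.268,-0.072,0,0,-59,0,0.297,-0.268,-0.072,0,0,-59,0,0.297,-0.268,-0.072,0,0,-59,0,0.297,-0.268,-0.072,0,0,-59,0,0.297,-0.268,-0.072,0,0,-59,0,0.297,-0.268,-0.072,0,0,-59,0]}}

```text
time: 1.0
tool_pos: [0.3772, -0.3339, 0.3195]
tcp_rot: [2.541, 1.847, 0.0]
wrist_force: [0.4, 0.1, -0.0]
width: 0.504
grip_force: 0.0
```

>>> {"op": "jog_arm", "data": {"deltas": [0.332,-0.045,0,0,0,-58,0,0.332,-0.045,0,0,0,-58,0,0.332,-0.045,0,0,0,-58,0,0.332,-0.045,0,0,0,-58,0,0.332,-0.045,0,0,0,-58,0,0.332,-0.045,0,0,0,-58,0,0.332,-0.045,0,0,0,-58,0,0.332,-0.045,0,0,0,-58,0]}}

```text
time: 1.8
tool_pos: [0.4372, -0.0024, 0.3191]
tcp_rot: [-1.32, -2.85, -0.003]
wrist_force: [-0.8, -1.1, -0.1]
width: 0.499
grip_force: 0.0
```

```bash
python3 -c "
from h import *
s=readout.read_state();print(s['tool_pos'],s['q'],s['time'])
go(.5018,.2262,.12,186.5)"
```

```text
[ 0.43719433 -0.00241987  0.31910751] [-6.38385407e-02 -2.38553267e-01  1.98351520e+00  1.76840830e-03
  1.39647785e+00 -7.67816923e-01] 1.8
d [132.3 196.9 199.5] mm rot [ 1.000e-01 -2.000e-02 -5.618e+01]
```

>>> {"op": "jog_arm", "data": {"deltas": [0.132,0.197,0.2,0,0,-56.2,0,0.132,0.197,0.2,0,0,-56.2,0,0.132,0.197,0.2,0,0,-56.2,0,0.132,0.197,0.2,0,0,-56.2,0,0.132,0.197,0.2,0,0,-56.2,0,0.132,0.197,0.2,0,0,-56.2,0,0.132,0.197,0.2,0,0,-56.2,0,0.132,0.197,0.2,0,0,-56.2,0]}}

```text
time: 2.6
tool_pos: [0.5025, 0.2214, 0.1165]
tcp_rot: [0.168, -3.133, 0.003]
wrist_force: [0.0, -0.9, 0.2]
width: 0.497
grip_force: 0.0
```

```bash
python3 -c "
from h import *
c=read_camera('wrist');cv2.imwrite('pics/w1.png',c['color'])
s=readout.read_state();print(s['tool_pos'],s['q'],s['time'])
print('grip px',px(c,(.5018,.2262,.045)),'org',px(c,(.472,.2228,.041)))
go(.5018,.2262,.033,186.5)"
```

```text
[0.50323035 0.22083986 0.11807335] [ 3.68499595e-01  1.48276134e-01  1.99818546e+00 -5.65331394e-04
  9.97626061e-01 -1.30638506e+00] 2.65
grip px [331.02960749 262.51244081] org [330.86916676 209.30732666]
d [ 0.7  5.6 85.1] mm rot [-0.06 -0.13 -0.52]
```

View pics/w1.png

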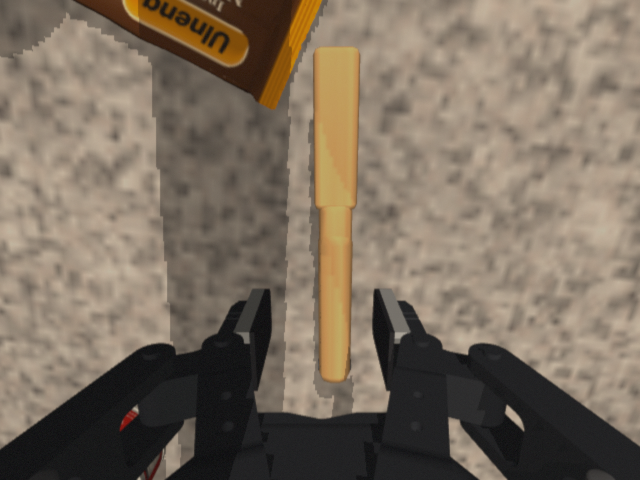

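>>> {"op": "jog_arm", "data": {"deltas": [0.001,0.007,0.04,0,0,-0.5,0,0.001,0.007,0.07,0,0,-0.5,0,0.001,0.007,0.085,0,0,-0.5,0,0.001,0.007,0.085,0,0,-0.5,0,0.001,0.007,0.085,0,0,-0.5,-1,0.001,0.007,0.085,0,0,-0.5,-1,0.001,0.007,0.085,0,0,-0.5,-1,0.001,0.007,0.085,0,0,-0.5,-1], "squeeze": 80}}

```text
time: 3.45
tool_pos: [0.5038, 0.2286, 0.0363]
tcp_rot: [-0.18, 3.132, 0.001]
wrist_force: [1.5, -1.7, 6.4]
width: 0.227
grip_force: 79.3
```

```bash
python3 -c "
from h import *
s=readout.read_state();print(s['tool_pos'],s['tcp_rot'],s['width'],s['grip_force'],s['wrist_force'])
go(.5018,.2262,.033,186.5)"
```

```text
[0.50376476 0.22858693 0.03625656] [-1.80300153e-01  3.13246190e+00  1.11680696e-03] 0.22657561216195993 79.32175040245056 [ 1.52314088 -1.67148083  6.39918221]
d [ 2.2 -2.1  3.2] mm rot [0.03 0.23 0.09]
```

>>> {"op": "jog_arm", "data": {"deltas": [0,0,-0.04,0,0,0,-1,0,0,-0.08,0,0,0,-1,0,0,-0.12,0,0,0,-1,0,0,-0.16,0,0,0,-1,0,0,-0.2,0,0,0,-1,0,0,-0.24,0,0,0,-1,0,0,-0.28,0,0,0,-1,0,0,-0.29,0,0,0,-1]}}

```text
time: 4.25
tool_pos: [0.5039, 0.2292, 0.3305]
tcp_rot: [-0.18, 3.127, 0.005]
wrist_force: [1.9, -0.5, -0.7]
width: 0.217
grip_force: 78.8
```

```bash
python3 -c "
from h import *
s=readout.read_state();print(s['tool_pos'],s['width'],s['grip_force'],s['wrist_force'],s['torque'])
A=(.37,-.33,.32,75);B=(.44,0,.32,130)
go(*B);go(*A,B)"
```

```text
[0.50391211 0.2292428  0.33049773] 0.21740703604362396 78.78507256507874 [ 1.8954718  -0.51530769 -0.66763763] [-0.0184399  -0.07759873  0.01644499]
d [  89.9 -220.4    9. ] mm rot [ 0.42  0.42 56.58]
d [-207.8 -265.7   -0. ] mm rot [ 0. -0. 55.]
```

>>> {"op": "jog_arm", "data": {"deltas": [0.011,-0.027,0,0,0,7,-1,0.022,-0.055,0,0,0,14,-1,0.034,-0.083,0,0,0,21,-1,0.045,-0.11,0,0,0,28,-1,0.056,-0.138,0,0,0,35,-1,0.067,-0.165,0,0,0,42,-1,0.079,-0.193,0,0,0,49,-1,0.09,-0.22,0,0.4,0.4,56.5,-1]}}

```text
time: 5.05
tool_pos: [0.4364, -0.0016, 0.3229]
tcp_rot: [-1.33, -2.838, 0.012]
wrist_force: [0.4, -0.7, -0.7]
width: 0.216
grip_force: 78.6
```

>>> {"op": "jog_arm", "data": {"deltas": [-0.026,-0.033,0,0,0,7,-1,-0.052,-0.066,0,0,0,14,-1,-0.078,-0.1,0,0,0,21,-1,-0.104,-0.133,0,0,0,28,-1,-0.13,-0.166,0,0,0,35,-1,-0.156,-0.2,0,0,0,42,-1,-0.182,-0.233,0,0,0,49,-1,-0.208,-0.266,0,0,0,55,-1]}}

```text
time: 5.85
tool_pos: [0.367, -0.3322, 0.3248]
tcp_rot: [-2.493, -1.906, 0.014]
wrist_force: [0.3, -0.6, -0.4]
width: 0.216
grip_force: 78.6
```

```bash
python3 -c "
from h import *
s=readout.read_state();print(s['tool_pos'],s['width'],s['grip_force'],s['time'])
go(.3535,-.3266,.12,75)"
```

```text
[ 0.36701084 -0.33220846  0.32480444] 0.21641000028292529 78.56956958770752 5.85
d [  2.9 -12.8 204.9] mm rot [-0.48  0.28 -0.21]
```

>>> {"op": "jog_arm", "data": {"deltas": [0.003,-0.013,0.05,-0.5,0.3,-0.2,-1,0.003,-0.013,0.1,-0.5,0.3,-0.2,-1,0.003,-0.013,0.15,-0.5,0.3,-0.2,-1,0.003,-0.013,0.19,-0.5,0.3,-0.2,-1,0.003,-0.013,0.23,-0.5,0.3,-0.2,-1,0.003,-0.013,0.25,-0.5,0.3,-0.2,-1,0.003,-0.013,0.25,-0.5,0.3,-0.2,-1]}}

```text
time: 6.55
tool_pos: [0.3508, -0.3223, 0.0714]
tcp_rot: [-2.481, -1.913, 0.001]
wrist_force: [0.1, 0.2, -2.2]
width: 0.217
grip_force: 78.6
```

```bash
python3 -c "
from h import *
c=read_camera('wrist');cv2.imwrite('pics/w2.png',c['color'])
s=readout.read_state();print(s['tool_pos'],s['tcp_rot'],s['time'])
t=R.from_rotvec(s['tcp_rot']);p=s['tool_pos']
for x,y in((.114,.012),(.114,-.012),(.032,.012),(.032,-.012)):
  q=t.apply([x,y,0])+p; q[2]=p[2]+.005; print(q,px(c,q))
print('pieces',[px(c,(x,y,.012)).round() for x,y in((.4902,-.2305),(.4565,-.2268),(.4261,-.2292))],'corner',px(c,(.3716,-.2061,.056)))
go(.3535,-.3266,.038,75)"
```

```text
[ 0.35242605 -0.32390798  0.07378954] [-2.48443887e+00 -1.91602040e+00  4.90145948e-04] 6.6
[ 0.39300046 -0.21669945  0.07878954] [371.68055141 -25.15787075]
[ 0.36978834 -0.21060106  0.07878954] [285.50291868 -24.83770166]
[ 0.37216358 -0.29600764  0.07878954] [362.69270401 254.39218954]
[ 0.34895146 -0.28990925  0.07878954] [292.17935041 254.25826346]
pieces [array([575.,   6.]), array([497.,  19.]), array([431.,  44.])] corner [293.82524332 -13.80260687]
d [-2.4  1.8 35.8] mm rot [-0.2  -0.13  0.28]
```

View pics/w2.png

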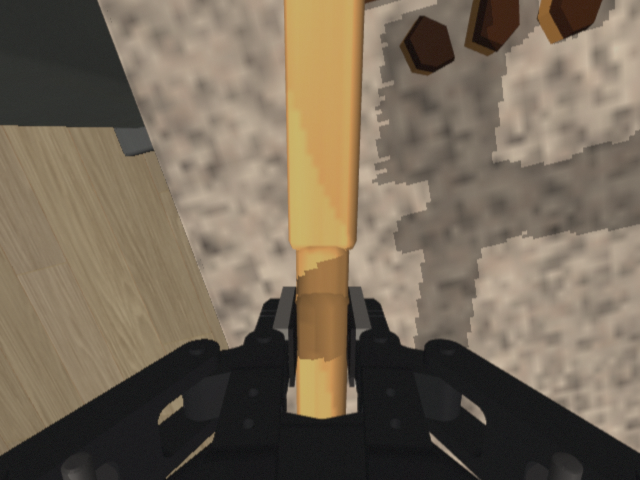

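>>> {"op": "jog_arm", "data": {"deltas": [-0.004,0.002,0.018,-0.2,-0.1,0.3,-1,-0.004,0.002,0.03,-0.2,-0.1,0.3,-1,-0.004,0.002,0.037,-0.2,-0.1,0.3,-1,-0.004,0.002,0.037,-0.2,-0.1,0.3,-1,-0.004,0.002,0.037,-0.2,-0.1,0.3,-1]}}

```text
time: 7.1
tool_pos: [0.3553, -0.3303, 0.0396]
tcp_rot: [2.488, 1.909, 0.002]
wrist_force: [0.9, 0.7, -0.8]
width: 0.218
grip_force: 78.7
```

```bash
python3 -c "
from h import *
s=readout.read_state();print(s['tool_pos'],s['tcp_rot'],s['time'],s['wrist_force'])
go(.3535,-.3285,.037,75);go(.4285,-.3300,.037,75)"
```

```text
[ 0.35531518 -0.33028765  0.03959084] [2.48814810e+00 1.90859973e+00 1.78525859e-03] 7.1 [ 0.87878748  0.69361425 -0.76465986]
d [ 1.3 -2.2  2.6] mm rot [ 0.3   0.15 -0.02]
d [19.2 70.6  2.9] mm rot [ 0.3   0.15 -0.02]
```

>>> {"op": "jog_arm", "data": {"deltas": [0.0025,0.009,0.002,0.3,0.1,0,-1,0.005,0.018,0.002,0.3,0.1,0,-1,0.0075,0.027,0.002,0.3,0.1,0,-1,0.01,0.0355,0.002,0.3,0.1,0,-1,0.012,0.044,0.002,0.3,0.1,0,-1,0.0145,0.053,0.002,0.3,0.1,0,-1,0.017,0.062,0.002,0.3,0.1,0,-1,0.019,0.071,0.002,0.3,0.1,0,-1]}}

```text
time: 7.9
tool_pos: [0.4294, -0.3301, 0.0373]
tcp_rot: [-2.492, -1.912, 0.001]
wrist_force: [-0.1, -0.5, -1.4]
width: 0.214
grip_force: 78.7
```

```bash
python3 -c "
from h import *
s=readout.read_state();print(s['tool_pos'],s['tcp_rot'],s['time'],s['wrist_force'])
c=read_camera('top');cv2.imwrite('pics/t2.png',cv2.resize(c['color'][200:350,320:500],None,fx=4,fy=4,interpolation=cv2.INTER_CUBIC))
go(.5085,-.3300,.037,75)"
```

```text
[ 0.42936144 -0.33010946  0.03728772] [-2.49241453e+00 -1.91217868e+00  1.27361441e-03] 7.9 [-0.07605923 -0.53456837 -1.42320536]
d [20.7 74.7  0.8] mm rot [ 0.09  0.06 -0.01]
```

View pics/t2.png

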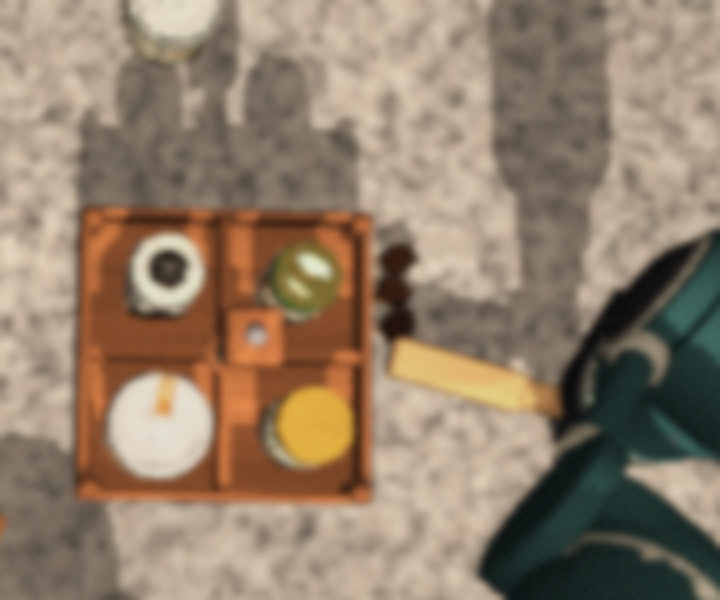

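>>> {"op": "jog_arm", "data": {"deltas": [0.005,0.009,0.001,0,0,0,-1,0.008,0.018,0.001,0,0,0,-1,0.01,0.028,0.001,0,0,0,-1,0.0125,0.037,0.001,0,0,0,-1,0.015,0.046,0.001,0,0,0,-1,0.0175,0.055,0.001,0,0,0,-1,0.02,0.065,0.001,0,0,0,-1,0.023,0.075,0.001,0,0,0,-1]}}

```text
time: 8.75
tool_pos: [0.5079, -0.3275, 0.0364]
tcp_rot: [2.493, 1.912, -0.001]
wrist_force: [-1.5, -0.7, 1.0]
width: 0.214
grip_force: 78.9
```

```bash
python3 -c "
from h import *
s=readout.read_state();print(s['tool_pos'],s['tcp_rot'],s['time'],s['wrist_force'])
c=read_camera('top');cv2.imwrite('pics/t3.png',cv2.resize(c['color'][180:350,320:500],None,fx=3.5,fy=3.5,interpolation=cv2.INTER_CUBIC))
print(pieces(c,(405,190,470,290)))"
```

```text
[ 0.50787687 -0.32749454  0.03636895] [ 2.49271366e+00  1.91186263e+00 -1.15948253e-03] 8.75 [-1.4625349  -0.71742306  1.00386082]
[(array([ 0.5785, -0.228 ]), np.int32(2048)), (array([ 0.5348, -0.3418]), np.int32(2089)), (array([ 0.4848, -0.3304]), np.int32(2421))]
```

View pics/t3.png

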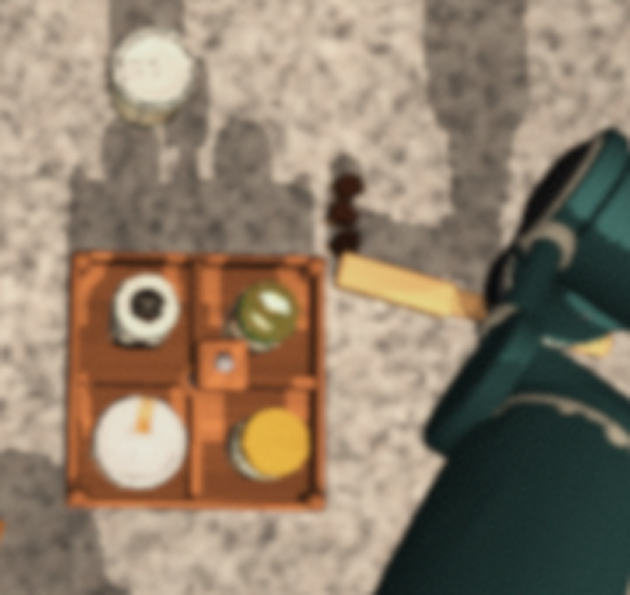

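>>> {"op": "jog_arm", "data": {"deltas": [0.006,0.007,0.0005,0,0,0,-1,0.01,0.014,0.0005,0,0,0,-1,0.012,0.021,0.0005,0,0,0,-1,0.014,0.028,0.0005,0,0,0,-1,0.015,0.035,0.0005,0,0,0,-1,0.016,0.04,0.0005,0,0,0,-1,0.016,0.04,0.0005,0,0,0,-1]}}

```text
time: 9.5
tool_pos: [0.551, -0.3223, 0.0362]
tcp_rot: [2.492, 1.911, 0.0]
wrist_force: [-0.2, 0.0, 3.9]
width: 0.224
grip_force: 79.4
```

```bash
python3 -c "
from h import *
s=readout.read_state();print(s['tool_pos'],s['time'],s['wrist_force'])
go(.515,-.40,.0365,75)"
```

```text
[ 0.55097103 -0.32234153  0.03623905] 9.5 [-0.16866231  0.03818369  3.87624834]
d [-84.3 -14.6  -0.2] mm rot [ 0.05  0.03 -0.02]
```

>>> {"op": "jog_arm", "data": {"deltas": [0,-0.015,-0.003,0,0,0,-1,-0.025,-0.015,-0.003,0,0,0,-1,-0.05,-0.015,-0.003,0,0,0,-1,-0.075,-0.015,-0.003,0,0,0,-1,-0.084,-0.015,-0.001,0,0,0,-1,-0.084,-0.015,0,0,0,0,-1,-0.084,-0.015,0,0,0,0,-0.2,-0.084,-0.015,0,0,0,0,0]}}

```text
time: 10.3
tool_pos: [0.5135, -0.3984, 0.0353]
tcp_rot: [-2.492, -1.911, 0.001]
wrist_force: [-0.0, 0.5, 0.4]
width: 0.497
grip_force: 0.0
```

>>> {"op": "jog_arm", "data": {"deltas": [0,0,0,0,0,0,0,0,0,-0.04,0,0,0,0,0,0,-0.08,0,0,0,0,0,0,-0.12,0,0,0,0,0,0,-0.16,0,0,0,0,0,0,-0.2,0,0,0,0,0,0,-0.24,0,0,0,0,0,0,-0.24,0,0,0,0]}}

```text
time: 11.1
tool_pos: [0.5168, -0.401, 0.2842]
tcp_rot: [2.482, 1.905, 0.004]
wrist_force: [0.3, -0.8, 0.6]
width: 0.497
grip_force: 0.0
```

```bash
python3 -c "
from h import *
s=readout.read_state();print(s['tool_pos'],s['time'],s['q'],s['wrist_force'])
c=read_camera('wrist');d=read_camera('top')
a=cv2.resize(c['color'],(400,300));b=cv2.resize(d['color'][180:350,320:500],(400,378))
o=np.zeros((380,800,3),np.uint8);o[:300,:400]=a;o[:378,400:]=b;cv2.imwrite('pics/t4.png',o)
print(pieces(d,(405,190,435,245)))"
```

```text
[ 0.51679194 -0.40098281  0.28422466] 11.1 [-6.97746429e-01  1.97562657e-01  1.61868859e+00 -4.22306103e-04
  1.31246660e+00 -4.36355028e-01] [ 0.25390444 -0.77367853  0.5889287 ]
[(array([ 0.6223, -0.2274]), np.int32(1926))]
```

View pics/t4.png

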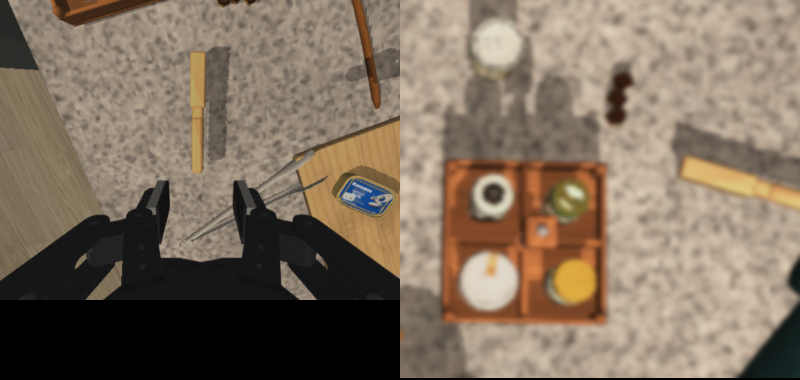

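```bash
python3 -c "
from h import *
go(.456,-.120,.30,91.5)"
```

```text
d [ 254.6 -128.6  -23.2] mm rot [  0.13   0.12 -16.48]
```

>>> {"op": "jog_arm", "data": {"deltas": [0.036,-0.018,-0.02,0,0,-4,0.6,0.072,-0.036,-0.02,0,0,-8,0.6,0.108,-0.055,-0.02,0,0,-12,0.6,0.144,-0.073,-0.02,0,0,-16.5,0.6,0.18,-0.091,-0.02,0,0,-16.5,0.6,0.216,-0.109,-0.02,0,0,-16.5,0.6,0.255,-0.1285,-0.02,0,0,-16.5,0.6,0.255,-0.1285,-0.02,0,0,-16.5,0.6]}}

```text
time: 12.0
tool_pos: [0.4533, -0.1152, 0.2931]
tcp_rot: [-2.183, -2.251, 0.002]
wrist_force: [-0.1, -0.7, 0.1]
width: 0.799
grip_force: 0.0
```

```bash
python3 -c "
from h import *
c=read_camera('wrist');cv2.imwrite('pics/w3.png',c['color'])
s=readout.read_state();print(s['tool_pos'],s['time'],s['q'])
print(px(c,(.456,-.120,.206)))
go(.456,-.120,.188,91.5)"
```

```text
[ 0.45413655 -0.11735105  0.29352639] 12.05 [-3.05678762e-01 -1.58032624e-01  1.96382712e+00 -4.43885549e-04
  1.33983737e+00 -3.35655634e-01]
[326.92745112 260.43269297]
d [ -2.8   2.2 105.5] mm rot [-0.23 -0.05  0.22]
```

View pics/w3.png

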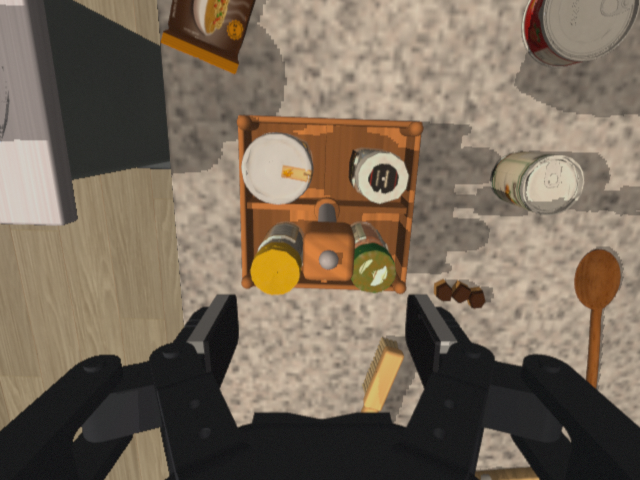

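>>> {"op": "jog_arm", "data": {"deltas": [-0.003,0.002,0.03,-0.2,0,0.5,0.6,-0.003,0.002,0.06,-0.2,0,0.5,0.6,-0.003,0.002,0.09,-0.2,0,0.5,0.6,-0.003,0.002,0.105,-0.2,0,0.5,0.6,-0.003,0.002,0.105,-0.2,0,0.5,0.6,-0.003,0.002,0.105,-0.2,0,0.5,0.6]}}

```text
time: 12.65
tool_pos: [0.4573, -0.1235, 0.1899]
tcp_rot: [2.203, 2.239, 0.001]
wrist_force: [0.1, -0.7, 0.0]
width: 0.804
grip_force: 0.0
```

```bash
python3 -c "
from h import *
s=readout.read_state();print(s['tool_pos'],s['wrist_force'])
go(.456,-.120,.188,91)"
```

```text
[ 0.45725412 -0.12346436  0.18988804] [ 0.07138036 -0.74571506  0.02079953]
d [ 3.5 -1.2  1.9] mm rot [ 0.05 -0.   -0.07]
```

>>> {"op": "jog_arm", "data": {"deltas": [0.003,-0.001,0.001,0,0,0,0.2,0.003,-0.001,0.001,0,0,0,0,0.003,-0.001,0.001,0,0,0,-0.2,0.003,-0.001,0.001,0,0,0,-0.5,0.003,-0.001,0.001,0,0,0,-1,0.003,-0.001,0.001,0,0,0,-1,0.003,-0.001,0.001,0,0,0,-1], "squeeze": 50}}

```text
time: 13.35
tool_pos: [0.457, -0.1201, 0.1909]
tcp_rot: [2.199, 2.238, 0.003]
wrist_force: [-1.8, -0.2, 6.9]
width: 0.369
grip_force: 52.1
```

```bash
python3 -c "
from h import *
s=readout.read_state();print(s['tool_pos'],s['wrist_force'],s['torque'],s['width']*85)
go(.456,-.120,.188,91)"
```

```text
[ 0.45702144 -0.12006     0.19094177] [-1.77090353 -0.17655772  6.898448  ] [-0.00640027  0.48623794  0.04526617] 31.33592294271736
d [ 0.1 -1.   2.9] mm rot [0.23 0.06 0.  ]
```

>>> {"op": "jog_arm", "data": {"deltas": [0,0,0,0,0,-1,-1,0,0,0,0,0,-3,-1,0,0,0,0,0,-6,-1,0,0,0,0,0,-9,-1,0,0,0,0,0,-12,-1,0,0,0,0,0,-15,-1,0,0,0,0,0,-18,-1,0,0,0,0,0,-21,-1]}}

```text
time: 14.15
tool_pos: [0.4577, -0.1199, 0.191]
tcp_rot: [1.752, 2.602, 0.004]
wrist_force: [0.9, 1.7, 4.1]
width: 0.367
grip_force: 52.5
```

>>> {"op": "jog_arm", "data": {"deltas": [0,0,0,0,0,-3,-1,0,0,0,0,0,-6,-1,0,0,0,0,0,-9,-1,0,0,0,0,0,-12,-1,0,0,0,0,0,-15,-1,0,0,0,0,0,-18,-1,0,0,0,0,0,-20,-1,0,0,0,0,0,-21,-1]}}

```text
time: 14.95
tool_pos: [0.4582, -0.1196, 0.1909]
tcp_rot: [1.25, 2.875, 0.004]
wrist_force: [3.6, 3.0, 3.7]
width: 0.369
grip_force: 52.3
```

```bash
python3 -c "
from h import *
s=readout.read_state();print(s['tool_pos'],s['wrist_force'],s['torque'],s['width']*85,s['grip_force'])
go(.456,-.120,.188,135)
c=read_camera('top');d=read_camera('scene')
a=cv2.resize(c['color'][180:350,320:500],(450,425),interpolation=cv2.INTER_CUBIC);b=cv2.resize(d['color'][220:400,260:430],(340,360))
o=np.zeros((430,800,3),np.uint8);o[:425,:450]=a;o[:360,455:795]=b;cv2.imwrite('pics/t5.png',o)"
```

```text
[ 0.45820493 -0.11961412  0.1909476 ] [3.5974236  3.02134661 3.72693365] [ 0.39289726 -0.2600007  -0.12051424] 31.360256323014127 52.34085559844971
d [ 1.2 -1.9  2.9] mm rot [ 0.28  0.27 -1.99]
```

View pics/t5.png

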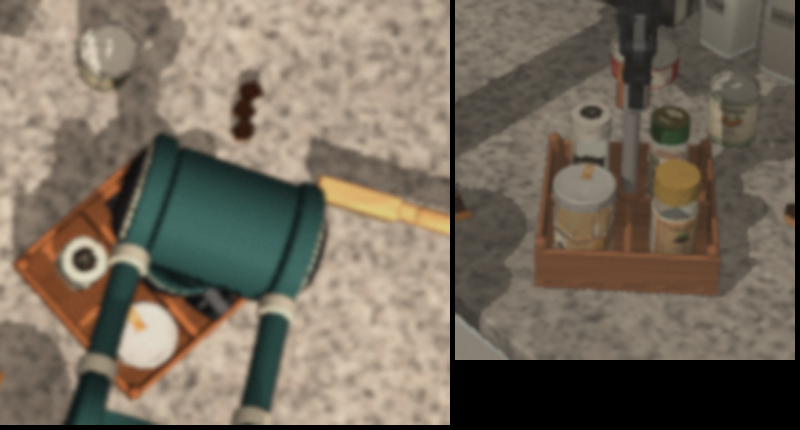

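```bash
python3 -c "
from h import *
c=read_camera('top');A=np.array([.456,-.120])
f=lambda x,y:(320+(x+.5)/2.5-.5,180+(y+.5)/2.5-.5)
for p,z in(((134,397),.06),((15,264),.06),((147,335),.089)):
  q=onz(c,*f(*p),z)-A;print(q,np.hypot(*q),np.degrees(np.arctan2(q[1],q[0])))
im=c['color'][300:330,362:392];m=cv2.inRange(cv2.cvtColor(im,cv2.COLOR_BGR2HSV),(0,0,150),(180,60,255))
m2=cv2.morphologyEx(m,cv2.MORPH_OPEN,np.ones((3,3)));k=max(cv2.findContours(m2,0,2)[0],key=cv2.contourArea)
(u,v),r=cv2.minEnclosingCircle(k);q=onz(c,u+362,v+300,.089)-A;print(r,q,np.degrees(np.arctan2(q[1],q[0])))
"
```

```text
[-0.11731297  0.00649883] 0.11749284329348703 176.82920673778574
[0.00557559 0.11983368] 0.11996331535005325 87.33607933746659
[-0.06011233 -0.0023137 ] 0.06015683959327706 -177.79579962159283
12.947810173034668 [-0.06001651 -0.00063835] -179.39061098889573
```

>>> {"op": "jog_arm", "data": {"deltas": [0,0,0,0,0,-0.8,-1,0,0,0,0,0,-1.5,-1,0,0,0,0,0,-1.5,-1,0,0,0,0,0,-1.5,-1,0,0,0,0,0,-1.5,-1,0,0,0,0,0,-1.5,-1]}}

```text
time: 15.7
tool_pos: [0.4582, -0.1196, 0.1909]
tcp_rot: [1.214, 2.891, 0.004]
wrist_force: [4.2, 4.1, 5.1]
width: 0.363
grip_force: 51.9
```

```bash
python3 -c "
from h import *
c=read_camera('top');A=np.array([.456,-.120])
im=c['color'][300:330,362:392];m=cv2.inRange(cv2.cvtColor(im,cv2.COLOR_BGR2HSV),(0,0,150),(180,60,255))
m2=cv2.morphologyEx(m,cv2.MORPH_OPEN,np.ones((3,3)));k=max(cv2.findContours(m2,0,2)[0],key=cv2.contourArea)
(u,v),r=cv2.minEnclosingCircle(k);q=onz(c,u+362,v+300,.089)-A;print(r,q)
s=readout.read_state();print(s['joint_vel'].round(3),s['grip_force'],s['time'],s['wrist_force'])
print(finish_job())
"
```

```text
13.08770751953125 [-0.05992243 -0.00105693]
[-0.002 -0.     0.    -0.    -0.001 -0.002] 51.92240059375763 15.75 [3.76101339 3.80262338 3.76132899]
the job is handed in; nothing more can be done
None
```

I swept the three pieces clear of the circle, laid the brush down outside it, then turned the caddy until the honey jar stood at the front (about 1° off dead front by the top camera), and handed the job in at 15.75 s with the gripper still holding the knob.

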